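Let the fat tin out of its gravity dispenser

ROBOT

A 7-joint arm with a two-finger parallel gripper is mounted at the origin on the work surface. World frame = base frame: x ahead of the robot, y to its left, z up, the work surface at z = 0. Lengths are in m, angles in rad, forces in N, time in s.
With the tool pointing down it reaches from about 0.35 to 0.9 m from the base axis. Payload 19.9 kg.
Tool frame: the origin (TCP) lies on the centre line of the jaws, within the pads' length; the fingertips stand 25 mm ahead of it and the grasp point (between the pads) lies 6 mm ahead of it (tip_reach is the distance from the TCP to the fingertips, in m); z points along the fingers, y is the line along which they close (so a half turn about z gives the same grasp; the last joint's range is limited). The gripper opens to 94 mm and grips with 3 to 60 N. Pads are 16 mm wide; open, the fingers measure 119 mm over their backs; the gripper's body (75 mm by 177 mm) begins 78 mm behind the grasp point.
Start: joints at [1.22, 0.417, -0.01, 1.614, 0.005, 1.111, -0.053], TCP at [0.191, -0.595, 0.203] pointing down, gripper open.
Joint ranges: [-2.81, 2.81], [-0.39, 2.02], [-1.27, 1.25], [0.06, 2.57], [-1.19, 4.33], [0.19, 2], [-2.82, 2.82]. Speed limits (rad/s): [1.89, 1.89, 2.39, 2.39, 3.01, 3.01, 3.01].

INTERFACE

Orientations are given as a rotation vector (axis times angle).
In Python, from workcell import get_state, grab_frame, camera_info, hand_in, search_frame, outline_of, place_of, tip_reach gives the robot as it stands.
- The arm moves only by the tool move_arm, never from a script. Its argument "plan" is a list of rows, each an object of numbers: "x", "y", "z": the shift along the tool's x, y, z as a fraction of full scale; "roll": the turn about the tool's z as a fraction of full scale. In form: [{"x": .., "y": .., "z": .., "roll": ..}, ...]. A call has exactly 8 rows; each row shifts and turns the commanded pose from where the row before left it, along the tool's axes as they then stand; what a row does not reach is not made up. Full scale, the value 1, is 0.05 m for a shift and 0.12 rad for a turn. A row lasts 1/10 s, in which the tool goes at most 50 mm and 8.59 degrees, less where a joint would pass 70% of its speed; a pose out of reach is approached as far as the arm can. A call with a number of a shift or a turn outside -1 to 1 is refused whole. A call with a gripper value outside its range is refused whole. "jaw" is the opening, from -1 (shut) to 1 (fully open), so that 0 is half open, set as the call begins (left out, the last holds). The fingers move at their own pace and stop on an object; "grip_force" is the grip in N (left out, the last holds). Time passes only in rows, so rows that do not move let the fingers close, or fill a call up. It gives the time, the measured TCP pose, the force, the opening and the grip force at its end, in the units of the state.
- get_state(): the state, without advancing time (a new reading comes with each control period).
- grab_frame(name): name is "scene" or "top" or "wrist"; returns the picture (480x640x3 uint8, blue, green, red); there is no depth.
- camera_info(name): a dict with "K" (3x3 intrinsics, pixels), "R" (3x3) and "t" (3): a world point X has camera coordinates R X + t. Camera axes: x right, y down, z forward; pixel columns grow to the right and rows downward; lengths in m; the calibration is good to about 2 mm. A picture is of the moment at which its call begins: read the wrist's pose just before it. camera_info takes no time and is no camera call; for the wrist camera it gives the pose at the moment of the call.
- hand_in(): hands the job in; it is judged then, once.
Trained networks look in the newest picture that a camera, given by its name, has taken for a name from the list of things; names that differ only in an ending like _2 or _b are one class to them, and where a whole thing is asked for, a point or a joint stands for the part that bears it (a point fixed in the world has none). Each returns a list of dicts, best first, with "score" (0 to 1); they miss things now and then, are a little off and sometimes report something else, mostly with a low value. They report only what shows in the picture. A call takes as long as a camera call. They do not tell look-alikes from the thing itself.
- search_frame(camera, thing): "box" ([left, top, right, bottom] in pixels, round what is visible of it).
- outline_of(camera, thing): "mask" (480x640 bool, what is visible of it) and "box" ([left, top, right, bottom] in pixels, round what is visible of it).
- place_of(camera, thing): "location" ([column, row] in pixels: a listed point, or the origin of a listed thing).
The state is a dict: "clock": time; "joint_pos": joint angles; "dq": joint speeds; "tau": joint torques, N m; "tool_pos": TCP position; "tcp_rot": TCP orientation; "wrist_force": force on the tool from outside, world axes, zero at the start; "wrist_torque": the same for the moment, N m; "width": opening from 0.0 (shut) to 1.0 (fully open); "grasp_force": force on a finger pad.
Only numpy, scipy, OpenCV 4.12 (cv2) and the standard library are available. Lean on these libraries where they do the work, as an engineer would, in place of code of your own. Each camera call takes 0.05 s, during which the arm holds its last target. There are 200 camera calls.

TASK

Two sloping tin dispensers stand on the bakery table; let out the tin from the one that holds the fat tin: press down the paddle at the high end of its rocking lever with your fingertips, keep it down while the tin rolls under the raised gate to the stop at the low end, then let the paddle come all the way up so that the gate is shut again. Do not touch, grasp or lift the tins or the gates. Leave the other dispenser's lever alone, and do not shift or tip the other things on the table.

Things in the scene. Friction and masses are not known exactly. Their poses are not given: they have to be found in the camera images.
- rack_large: sloping fixed dispenser of the fat tin: white lane, 100 mm wide inside, walls 22 mm high. Origin on the table under the lever's hinge; z up, x points down the lane. Lane surface height = 50 mm - 0.14 x, from x = -30 mm (rear wall) to the end stop's inner face at x = 212 mm. Cheeks at x = 0, y = +-59 mm, 125 mm high, carry the hinge at height 115 mm. Yaw within 0.35 rad of the world's
- paddle_large (a point): centre of the top face of rack_large's press paddle, a flat black plate 44 (x) by 54 (y) by 8 mm behind the lane's high end; at rest at x = -115 mm, y = 0, 119 mm up in the dispenser's frame. Turns with the lever about the hinge (along y, x = 0, 115 mm up): drops about 55 mm at 0.5 rad, rear edge lowest; nothing stands beneath it
- lever_large (a joint): rack_large's rocking lever, rad: 0 = at rest, gate shut; grows as the paddle goes down and the gate rises; 0.6 = its stop. The large tin passes under the gate from about 0.45 rad, the small one sooner. A spring returns it: about 3.5 N on the paddle starts it, about 7 N holds it at 0.6 rad
- gate_large (a point): middle of the lower edge of the aluminium gate plate of rack_large, 50 mm wide, hanging down from the lever's front end across the lane at x = 77 mm; shut, its lower edge is 8 mm above the lane.
- tin_large: the fat tin: closed metal tin, brown paper band, 46 mm in diameter, 80 mm long, about 120 g, lying across rack_large's lane behind the shut gate. Origin at its centre (at x = 51 mm in the dispenser's frame; at x = 189 mm when it lies at the end stop); y along the tin, x and z turn as it rolls. It takes about 1 s to roll to the end stop
- rack_small: sloping fixed dispenser of the thin tin: white lane, 100 mm wide inside, walls 22 mm high. Origin on the table under the lever's hinge; z up, x points down the lane. Lane surface height = 50 mm - 0.14 x, from x = -30 mm (rear wall) to the end stop's inner face at x = 212 mm. Cheeks at x = 0, y = +-59 mm, 125 mm high, carry the hinge at height 115 mm. Yaw within 0.35 rad of the world's
- paddle_small (a point): centre of the top face of rack_small's press paddle, a flat black plate 44 (x) by 54 (y) by 8 mm behind the lane's high end; at rest at x = -115 mm, y = 0, 119 mm up in the dispenser's frame. Turns with the lever about the hinge (along y, x = 0, 115 mm up): drops about 55 mm at 0.5 rad, rear edge lowest; nothing stands beneath it
- lever_small (a joint): rack_small's rocking lever, rad: 0 = at rest, gate shut; grows as the paddle goes down and the gate rises; 0.6 = its stop. The large tin passes under the gate from about 0.45 rad, the small one sooner. A spring returns it: about 3.5 N on the paddle starts it, about 7 N holds it at 0.6 rad
- gate_small (a point): middle of the lower edge of the aluminium gate plate of rack_small, 50 mm wide, hanging down from the lever's front end across the lane at x = 77 mm; shut, its lower edge is 8 mm above the lane.
- tin_small: the thin tin: closed metal tin, brown paper band, 30 mm in diameter, 80 mm long, about 60 g, lying across rack_small's lane behind the shut gate. Origin at its centre (at x = 59 mm in the dispenser's frame; at x = 197 mm when it lies at the end stop); y along the tin, x and z turn as it rolls. It takes about 1 s to roll to the end stop
- cup: clear plastic cup, 60 mm across, 70 mm high, between the dispensers, origin under its centre; bystander
- cutter: round steel pastry cutter, 70 mm across, 30 mm high, between the paddles, origin under its centre; bystander
- jug: white measuring jug, 104 mm across, 140 mm high, to the left, origin under its centre; bystander
- bowl: steel bowl, 150 mm across, 60 mm high, to the right, origin under its centre; bystander
- jar: glass jar, 66 mm across, 100 mm high, to the left, origin under its centre; bystander
- bottle: grey bottle, 60 mm across, 180 mm high, to the right, origin under its centre; bystander
Things that resemble listed ones, but are neither listed nor needed, are in the scene too. Leave any black or red look-alike of the tin_large alone.

How it is judged:
By the outcome, as a careful person would: the job done as asked, in the order asked, and still so for the second after the job is handed in, with the robot touching nothing.
It also fails if it takes over 32 s, if anything falls off the work surface, if the arm or the gripper's body presses on something with over 40 N, if the wrist force passes 120 N, or if a joint passes its speed limit or range.

## Working session

There is one attempt and no reset: what is moved stays moved. The work goes in short steps, Python scripts to look and compute and a tool call to move; the robot and the scene stay as the last step left them, time stands still between calls to the robot, and variables do not carry over. Pictures are saved under pics/ and viewed, at most 10 in all, crops included, and the job is handed in when it is done.

Besides the shell and the picture viewer there is one more tool, called after "Request:" as name(argument=value, ...) on one line, values as JSON. move_arm: Moves the arm, as the interface text tells. Shift numbers are shares of 0.05 m and turn numbers shares of 0.12 rad, none past 1 either way. Its arguments: {"type":"object","properties":{"plan":{"type":"array","items":{"type":"object","properties":{"x":{"type":"number"},"y":{"type":"number"},"z":{"type":"number"},"roll":{"type":"number"}}}},"jaw":{"type":"number"},"grip_force":{"type":"number"}},"required":["plan"]}

```bash
mkdir -p pics; python3 - <<'E'
from workcell import *
import cv2,numpy as np
s=get_state();print({k:np.round(s[k],3) for k in('clock','tool_pos','tcp_rot','width','wrist_force')},tip_reach)
for c in('scene','top'):
    cv2.imwrite(f'pics/{c}0.png',grab_frame(c))
    for t in('rack_large','rack_small','paddle_large','paddle_small','gate_large','gate_small','tin_large','tin_small'):
        print(c,t,[(np.round(d['location']).tolist(),round(d['score'],2)) for d in place_of(c,t)[:3]])
E
```

```text
{'clock': np.float64(0.0), 'tool_pos': array([ 0.19 , -0.595,  0.202]), 'tcp_rot': array([-3.103, -0.484,  0.   ]), 'width': np.float64(0.997), 'wrist_force': array([-0.255, -0.192,  0.512])} 0.025
scene rack_large [([273.0, 306.0], 0.95)]
scene rack_small [([405.0, 233.0], 0.91)]
scene paddle_large [([253.0, 238.0], 0.67)]
scene paddle_small [([375.0, 182.0], 0.87), ([271.0, 307.0], 0.75)]
scene gate_large [([283.0, 314.0], 0.57), ([407.0, 170.0], 0.37)]
scene gate_small [([431.0, 237.0], 0.84), ([148.0, 354.0], 0.21)]
scene tin_large [([202.0, 289.0], 0.67), ([222.0, 388.0], 0.65), ([202.0, 340.0], 0.61)]
scene tin_small [([429.0, 229.0], 0.45), ([406.0, 234.0], 0.19)]
top rack_large [([380.0, 217.0], 0.56)]
top rack_small [([224.0, 231.0], 0.91)]
top paddle_large [([388.0, 253.0], 0.62)]
top paddle_small [([228.0, 268.0], 0.68)]
top gate_large [([388.0, 184.0], 0.9)]
top gate_small [([214.0, 200.0], 0.76)]
top tin_large [([384.0, 193.0], 0.91), ([450.0, 206.0], 0.89), ([311.0, 165.0], 0.69)]
top tin_small [([216.0, 203.0], 0.78), ([388.0, 182.0], 0.49)]
```

View pics/scene0.png

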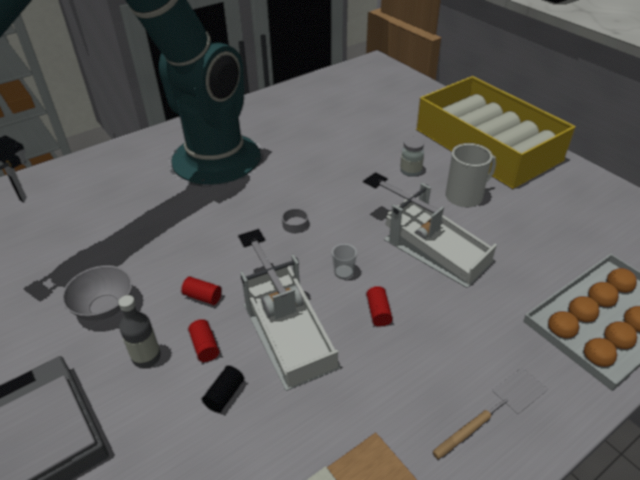

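View pics/top0.png

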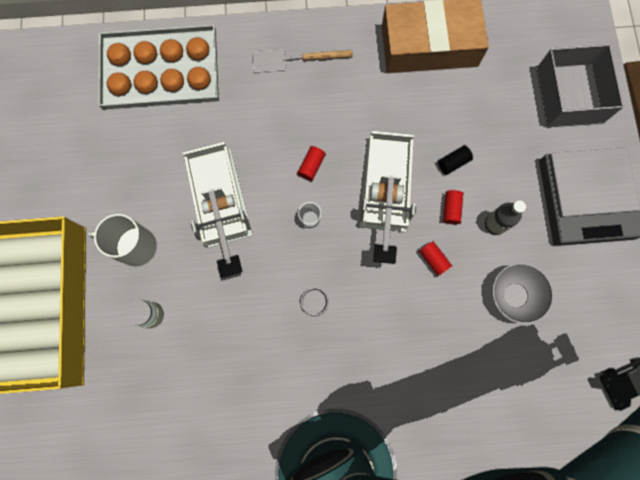

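Two dispensers are candidates: the one at top (388,195) and the one at (216,203). The right one seems to hold the fatter tin. I'll confirm in an enlarged crop with both side by side.

```bash
cat > h.py <<'E'
from workcell import *
import numpy as np
def ray(c,uv,z):
    i=camera_info(c);R=np.array(i['R']);t=np.array(i['t']);K=np.array(i['K'])
    C=-R.T@t;d=R.T@np.linalg.solve(K,[*uv,1]);return C+d*(z-C[2])/d[2]
def proj(c,X):
    i=camera_info(c);p=np.array(i['K'])@(np.array(i['R'])@X+np.array(i['t']));return p[:2]/p[2]
E
python3 - <<'E'
from h import *
import cv2
im=cv2.imread('pics/top0.png')
a=im[125:275,345:435];b=im[135:285,175:265]
cv2.imwrite('pics/crop.png',cv2.resize(np.hstack([a,b]),None,fx=4,fy=4,interpolation=cv2.INTER_CUBIC))
for t in('paddle_large','paddle_small'):
    for c in('top','scene'):
        o=outline_of(c,t)
        for d in o[:2]:
            m=d['mask'];v,u=np.nonzero(m);print(t,c,d['box'],round(d['score'],2),m.sum(),u.mean(),v.mean(),ray(c,(u.mean(),v.mean()),.119).round(3))
for n,uv,z in(('padL',(388,253),.119),('gateL',(388,184),.047),('padS',(228,268),.119),('gateS',(214,200),.047)):print(n,ray('top',uv,z).round(3))
E
```

```text
paddle_large top [365.8, 176.7, 413.8, 263.7] 0.73 1172 386.9914675767918 221.4564846416382 [ 0.574 -0.172  0.119]
paddle_large scene [240.8, 230.3, 296.7, 319.5] 0.7 1376 270.49781976744185 275.5174418604651 [ 0.628 -0.187  0.119]
paddle_small top [195.2, 189.3, 243.4, 281.9] 0.67 1240 221.15322580645162 234.7508064516129 [0.573 0.225 0.119]
paddle_small scene [360.6, 173.3, 444.0, 240.6] 0.88 1032 408.0261627906977 200.0048449612403 [0.612 0.221 0.119]
padL [ 0.497 -0.167  0.119]
gateL [ 0.689 -0.196  0.047]
padS [0.492 0.212 0.119]
gateS [0.683 0.252 0.047]
```

View pics/crop.png

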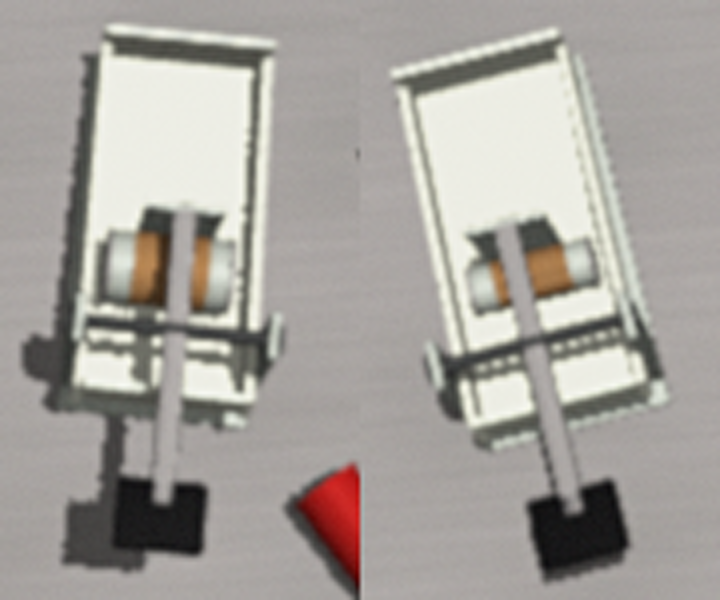

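The left half of the crop (top camera ~(388,192)) shows a clearly thicker tin, with a larger diameter along the lane than the one in the right half (~(216,203)). So the dispenser on the robot's right is rack_large. Its paddle is the black plate at about (385,254). The red and black cylinders lie loose on the table and are look-alikes. Next I'll refine the pose.

```bash
python3 - <<'E'
from h import *
import cv2
from scipy.optimize import least_squares
def blob(c,box):
    im=cv2.imread(f'pics/{c}0.png').max(2);l,t,r,b=box
    m=(im[t:b,l:r]<45).astype(np.uint8);n,_,st,ce=cv2.connectedComponentsWithStats(m);k=1+st[1:,4].argmax();print(c,st[k],ce[k]+[l,t]);return ce[k]+[l,t]
pt=blob('top',(365,235,405,270));ps=blob('scene',(232,225,268,252))
obs=[('top',pt,(-.115,0,.117)),('scene',ps,(-.115,0,.117))]
# lane inner face corners at the end stop top (lane walls top): crop->px
for u,v,y in((108,52,.05),(255,67,-.05)): obs.append(('top',np.array([345+u/4,125+v/4]),(.212,y,.050-.14*.212)))
def X(p,q): c,s=np.cos(p[2]),np.sin(p[2]);return np.array([p[0]+c*q[0]-s*q[1],p[1]+s*q[0]+c*q[1],q[2]])
f=lambda p:np.concatenate([proj(c,X(p,q))-uv for c,uv,q in obs])
r=least_squares(f,[.61,-.18,-.08]);print('pose',r.x.round(4),'res',r.fun.round(1))
print('paddle',X(r.x,(-.115,0,.119)).round(4),'press end',X(r.x,(-.1,0,.058)).round(4))
print('paddle rays',ray('top',pt,.117).round(3),ray('scene',ps,.117).round(3))
s=get_state();print(s['tool_pos'],cv2.Rodrigues(np.array(s['tcp_rot']))[0].round(3))
E
```

```text
top [  8  10  23  18 328] [383.75       254.19512195]
scene [  7   5  25  16 236] [251.02542373 237.27966102]
pose [ 0.6102 -0.179  -0.191 ] res [ 0.2 -0.8  0.1  0.1 -0.3  0.5  0.2  0.6]
paddle [ 0.4973 -0.1572  0.119 ] press end [ 0.512 -0.16   0.058]
paddle rays [ 0.495 -0.157  0.117] [ 0.497 -0.157  0.117]
[ 0.19049258 -0.5952066   0.20251477] [[ 0.952  0.305 -0.   ]
 [ 0.305 -0.952  0.   ]
 [-0.    -0.    -1.   ]]
```

Request:
move_arm(plan=[{"x": 0.3, "y": -0.2, "z": -0.2}, {"x": 0.6, "y": -0.45}, {"x": 0.6, "y": -0.45}, {"x": 0.6, "y": -0.45}, {"x": 0.6, "y": -0.45}, {"x": 0.6, "y": -0.45}, {"x": 0.6, "y": -0.45}, {"x": 0.6, "y": -0.45}], jaw=-1)

```text
schema error: expected keys x, y, z, roll
```

Request:
move_arm(plan=[{"x": 0.3, "y": -0.2, "z": -0.2, "roll": 0}, {"x": 0.6, "y": -0.45, "z": 0, "roll": 0}, {"x": 0.6, "y": -0.45, "z": 0, "roll": 0}, {"x": 0.6, "y": -0.45, "z": 0, "roll": 0}, {"x": 0.6, "y": -0.45, "z": 0, "roll": 0}, {"x": 0.6, "y": -0.45, "z": 0, "roll": 0}, {"x": 0.6, "y": -0.45, "z": 0, "roll": 0}, {"x": 0.6, "y": -0.45, "z": 0, "roll": 0}], jaw=-1)

```text
clock: 1.9
tool_pos: [0.3548, -0.365, 0.2133]
tcp_rot: [3.103, 0.486, 0.001]
wrist_force: [-0.0, 0.3, -0.1]
width: 0.356
grasp_force: 0.0
```

Request:
move_arm(plan=[{"x": 0.4, "y": -0.3, "z": 0, "roll": 0}, {"x": 0.4, "y": -0.3, "z": 0, "roll": 0.4}, {"x": 0, "y": 0, "z": 0, "roll": 0.6}, {"x": 0, "y": 0, "z": 0, "roll": 0.7}, {"x": 0, "y": 0, "z": 0, "roll": 0.7}, {"x": 0, "y": 0, "z": 0, "roll": 0.7}, {"x": 0, "y": 0, "z": 0, "roll": 0.7}, {"x": 0, "y": 0, "z": 0, "roll": 0.4}])

```text
clock: 2.7
tool_pos: [0.383, -0.3255, 0.2131]
tcp_rot: [3.126, -0.309, 0.001]
wrist_force: [0.0, -0.7, 0.8]
width: 0.004
grasp_force: 0.0
```

```bash
cat > d.py <<'E'
from h import *
import cv2,sys
from scipy.spatial.transform import Rotation as Ro
s=get_state();R=Ro.from_rotvec(s['tcp_rot']).as_matrix();P=np.array([.6102,-.179]);w=-.191
print('clk',s['clock'],'pos',np.round(s['tool_pos'],4),'yaw',np.arctan2(R[1,0],R[0,0]).round(3),'roll needed',((np.arctan2(R[1,0],R[0,0])-w)/.12).round(2),'F',np.round(s['wrist_force'],1),'w',s['width'])
c,n=np.cos(w),np.sin(w)
rel=np.array(s['tool_pos'])[:2]-P;print('tip in rack',np.round([c*rel[0]+n*rel[1],-n*rel[0]+c*rel[1],s['tool_pos'][2]-.025],4))
def go(x,z):
    t=np.array([P[0]+c*x,P[1]+n*x,z+.025]);print('shift units',x,z,(R.T@(t-s['tool_pos'])/.05).round(2))
go(-.113,.145);go(-.115,.125)
E
python3 d.py
```

```text
clk 2.7 pos [ 0.383  -0.3255  0.2131] yaw -0.197 roll needed -0.05 F [ 0.  -0.7  0.8] w 0.003916957753994218
tip in rack [-0.1952 -0.187   0.1881]
shift units -0.113 0.145 [ 1.62 -3.75  0.86]
shift units -0.115 0.125 [ 1.58 -3.75  1.26]
```

Request:
move_arm(plan=[{"x": 0.25, "y": -0.4, "z": 0, "roll": 0}, {"x": 0.25, "y": -0.6, "z": 0, "roll": 0}, {"x": 0.25, "y": -0.6, "z": 0, "roll": 0}, {"x": 0.25, "y": -0.6, "z": 0, "roll": 0}, {"x": 0.25, "y": -0.6, "z": 0, "roll": 0}, {"x": 0.25, "y": -0.6, "z": 0.2, "roll": 0}, {"x": 0.12, "y": -0.35, "z": 0.4, "roll": 0}, {"x": 0, "y": 0, "z": 0.2, "roll": 0}])

```text
clock: 3.5
tool_pos: [0.4991, -0.1545, 0.1719]
tcp_rot: [-3.127, 0.298, 0.0]
wrist_force: [-0.9, -0.5, 0.4]
width: 0.003
grasp_force: 0.0
```

```bash
python3 d.py; python3 - <<'E'
from h import *
import cv2
a=grab_frame('scene')[190:340,180:340];b=grab_frame('wrist');
cv2.imwrite('pics/near.png',np.hstack([cv2.resize(a,(480,450)),cv2.resize(b,(320,240)) .copy() if 0 else cv2.copyMakeBorder(cv2.resize(b,(320,240)),0,210,0,0,0)]))
E
```

```text
clk 3.5 pos [ 0.4991 -0.1545  0.1719] yaw -0.19 roll needed 0.01 F [-0.9 -0.5  0.4] w 0.002980705171020783
tip in rack [-0.1138  0.0029  0.1469]
shift units -0.113 0.145 [0.02 0.06 0.04]
shift units -0.115 0.125 [-0.02  0.06  0.44]
```

View pics/near.png

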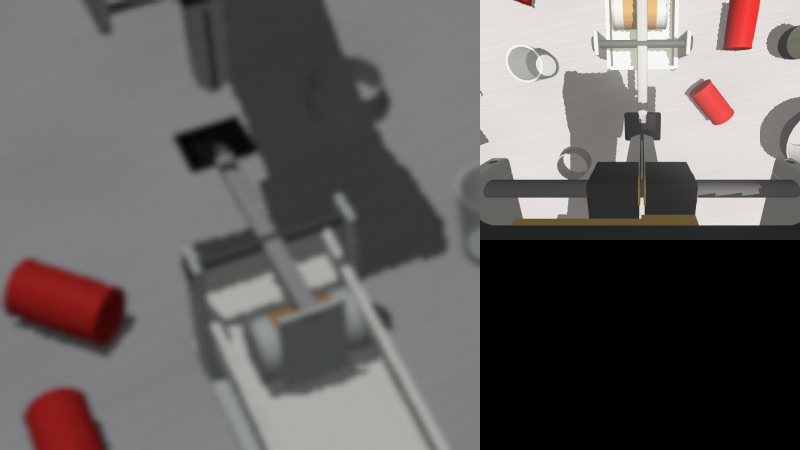

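The fingertips are above the centre of the paddle: the wrist view shows the lever on the centre line, and the scene view shows the tip above the plate at (215,145). Now I'll press.

Request:
move_arm(plan=[{"x": 0, "y": 0.06, "z": 0.2, "roll": 0}, {"x": 0, "y": 0, "z": 0.2, "roll": 0}, {"x": 0, "y": 0, "z": 0.2, "roll": 0}, {"x": 0.03, "y": 0, "z": 0.2, "roll": 0}, {"x": 0.05, "y": 0, "z": 0.2, "roll": 0}, {"x": 0.05, "y": 0, "z": 0.2, "roll": 0}, {"x": 0.06, "y": 0, "z": 0.2, "roll": 0}, {"x": 0.06, "y": 0, "z": 0.2, "roll": 0}])

```text
clock: 4.4
tool_pos: [0.5098, -0.1633, 0.0916]
tcp_rot: [-3.127, 0.305, 0.002]
wrist_force: [-5.5, 0.5, 5.3]
width: 0.009
grasp_force: 3.1
```

```bash
python3 d.py; python3 - <<'E'
from h import *
import cv2
a=grab_frame('scene')[190:400,180:360];b=grab_frame('wrist')
cv2.imwrite('pics/press.png',np.hstack([cv2.resize(a,(400,466)),cv2.copyMakeBorder(cv2.resize(b,(400,300)),0,166,0,0,0)]))
E
```

```text
clk 4.4 pos [ 0.5098 -0.1633  0.0916] yaw -0.194 roll needed -0.03 F [-5.5  0.5  5.3] w 0.008684201895436169
tip in rack [-0.1015 -0.0037  0.0666]
shift units -0.113 0.145 [-0.23 -0.07 -1.57]
shift units -0.115 0.125 [-0.27 -0.07 -1.17]
```

View pics/press.png

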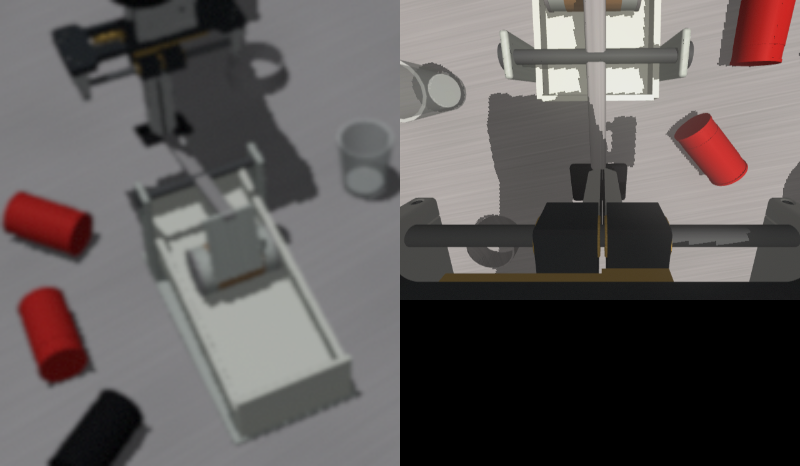

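The gate is raised, but the tin has not yet passed it (it is still at about (230,262) in the scene crop). I'll press about 6 mm deeper and hold.

Request:
move_arm(plan=[{"x": 0, "y": 0, "z": 0.07, "roll": 0}, {"x": 0, "y": 0, "z": 0.05, "roll": 0}, {"x": 0, "y": 0, "z": 0, "roll": 0}, {"x": 0, "y": 0, "z": 0, "roll": 0}, {"x": 0, "y": 0, "z": 0, "roll": 0}, {"x": 0, "y": 0, "z": 0, "roll": 0}, {"x": 0, "y": 0, "z": 0, "roll": 0}, {"x": 0, "y": 0, "z": 0, "roll": 0}])

```text
clock: 5.3
tool_pos: [0.5103, -0.1634, 0.0867]
tcp_rot: [3.127, -0.305, 0.001]
wrist_force: [1.7, -0.5, 2.9]
width: 0.004
grasp_force: 1.7
```

Request:
move_arm(plan=[{"x": 0, "y": 0, "z": 0, "roll": 0}, {"x": 0, "y": 0, "z": 0, "roll": 0}, {"x": 0, "y": 0, "z": 0, "roll": 0}, {"x": 0, "y": 0, "z": 0, "roll": 0}, {"x": 0, "y": 0, "z": 0, "roll": 0}, {"x": 0, "y": 0, "z": 0, "roll": 0}, {"x": 0, "y": 0, "z": 0, "roll": 0}, {"x": 0, "y": 0, "z": 0, "roll": 0}])

```text
clock: 6.1
tool_pos: [0.5101, -0.1633, 0.0866]
tcp_rot: [-3.127, 0.304, -0.0]
wrist_force: [1.7, 0.5, 5.1]
width: 0.002
grasp_force: 2.0
```

```bash
python3 d.py; python3 - <<'E'
from h import *
import cv2
a=grab_frame('scene')[190:400,180:360]
cv2.imwrite('pics/press2.png',cv2.resize(a,(514,600)))
E
```

```text
clk 6.1 pos [ 0.5101 -0.1633  0.0866] yaw -0.194 roll needed -0.03 F [1.7 0.5 5.1] w 0.002289442243343206
tip in rack [-0.1013 -0.0036  0.0616]
shift units -0.113 0.145 [-0.24 -0.07 -1.67]
shift units -0.115 0.125 [-0.28 -0.07 -1.27]
```

View pics/press2.png

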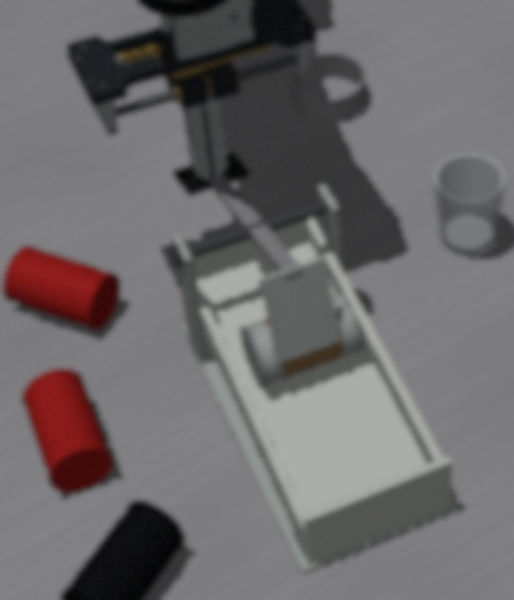

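The tin is still behind the gate plate, whose lower edge is at about (312,362) in the crop. I'll estimate the lever angle from the gate's pixels using the known geometry.

```bash
python3 - <<'E'
from h import *
c,n=np.cos(-.191),np.sin(-.191)
def W(x,y,z): return np.array([.6102+c*x-n*y,-.179+n*x+c*y,z])
def crop(X): return ((proj('scene',X)-[180,190])*2.857).round().tolist()
for a in(0,.3,.4,.45,.5,.55,.6):
    C,S=np.cos(a),np.sin(a);x,z=.077,-.0678
    print(a,[crop(W(C*x-S*z,y,.115+S*x+C*z)) for y in(.025,-.025)],'paddle ctr',crop(W(-.115*C-.004*S,0,.115-.115*S+.004*C)))
for x in(.051,.077,.1,.189): print('tin',x,[crop(W(x,y,.05-.14*x+.023)) for y in(.04,-.04)])
print([ (d['location'],d['score']) for d in place_of('scene','gate_large')][:2],[ (d['location'],d['score']) for d in place_of('scene','paddle_large')][:2])
E
```

```text
0 [[330.0, 348.0], [268.0, 371.0]] paddle ctr [203.0, 133.0]
0.3 [[337.0, 341.0], [274.0, 364.0]] paddle ctr [209.0, 167.0]
0.4 [[339.0, 336.0], [275.0, 359.0]] paddle ctr [211.0, 180.0]
0.45 [[339.0, 333.0], [275.0, 356.0]] paddle ctr [213.0, 186.0]
0.5 [[340.0, 330.0], [275.0, 353.0]] paddle ctr [214.0, 193.0]
0.55 [[340.0, 326.0], [276.0, 349.0]] paddle ctr [216.0, 199.0]
0.6 [[340.0, 322.0], [275.0, 346.0]] paddle ctr [218.0, 206.0]
tin 0.051 [[334.0, 302.0], [235.0, 337.0]]
tin 0.077 [[347.0, 329.0], [248.0, 365.0]]
tin 0.1 [[360.0, 353.0], [259.0, 390.0]]
tin 0.189 [[411.0, 452.0], [307.0, 493.0]]
[([284.9, 310.4], 0.82), ([431.3, 233.3], 0.67)] [([254.5, 248.5], 0.75)]
```

```bash
python3 - <<'E'
from h import *
import cv2
a=grab_frame('scene')[225:335,225:325]; a=cv2.convertScaleAbs(a,alpha=1.8,beta=25)
b=grab_frame('wrist')[60:300,200:440];b=cv2.convertScaleAbs(b,alpha=1.2,beta=30)
cv2.imwrite('pics/z.png',np.hstack([cv2.resize(a,(400,440),interpolation=2),cv2.resize(b,(400,440),interpolation=2)]))
E
```

```text
(no output)
```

View pics/z.png

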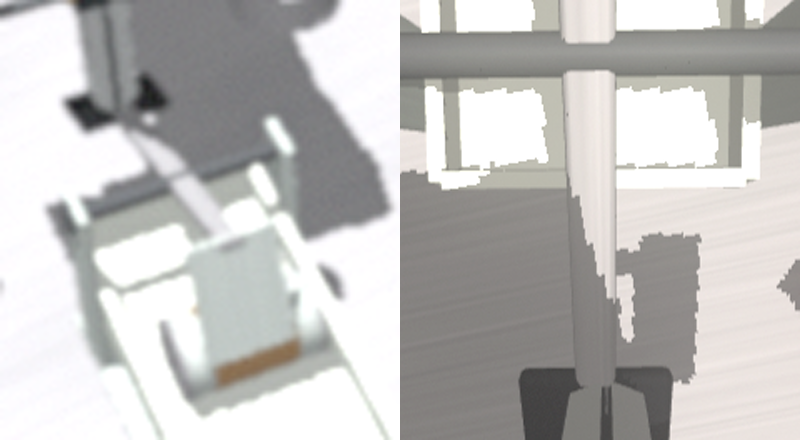

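```bash
python3 - <<'E'
from h import *
c,n=np.cos(-.191),np.sin(-.191)
def W(x,y,z): return np.array([.6102+c*x-n*y,-.179+n*x+c*y,z])
def zc(X): return ((proj('scene',X)-[225,225])*4).round().tolist()
print('tip',zc(W(-.1013,-.0036,.0616)))
for a in(.2,.3,.4,.5):
    C,S=np.cos(a),np.sin(a)
    P=lambda x,y,z:zc(W(C*x-S*z,y,.115+S*x+C*z))
    print(a,'pad LB,LF,RB,RF',P(-.137,-.027,.004),P(-.093,-.027,.004),P(-.137,.027,.004),P(-.093,.027,.004),'gate',P(.077,-.025,-.0678),P(.077,.025,-.0678))
E
```

```text
tip [116.0, 136.0]
0.2 pad LB,LF,RB,RF [53.0, 74.0] [76.0, 110.0] [140.0, 47.0] [165.0, 81.0] gate [201.0, 375.0] [289.0, 343.0]
0.3 pad LB,LF,RB,RF [57.0, 94.0] [79.0, 123.0] [144.0, 67.0] [168.0, 95.0] gate [203.0, 370.0] [292.0, 338.0]
0.4 pad LB,LF,RB,RF [62.0, 115.0] [82.0, 138.0] [148.0, 87.0] [171.0, 109.0] gate [205.0, 363.0] [294.0, 331.0]
0.5 pad LB,LF,RB,RF [67.0, 136.0] [86.0, 152.0] [153.0, 108.0] [174.0, 124.0] gate [206.0, 354.0] [296.0, 322.0]
```

By the paddle corners the lever is only at about 0.33 rad and the tin rests against the gate. I'll press deeper in small steps and watch the force.

Request:
move_arm(plan=[{"x": -0.04, "y": -0.05, "z": 0.08, "roll": 0}, {"x": 0, "y": 0, "z": 0.08, "roll": 0}, {"x": 0, "y": 0, "z": 0.04, "roll": 0}, {"x": 0, "y": 0, "z": 0, "roll": 0}, {"x": 0, "y": 0, "z": 0, "roll": 0}, {"x": 0, "y": 0, "z": 0, "roll": 0}, {"x": 0, "y": 0, "z": 0, "roll": 0}, {"x": 0, "y": 0, "z": 0, "roll": 0}])

```text
clock: 7.15
tool_pos: [0.5084, -0.1605, 0.0765]
tcp_rot: [-3.127, 0.305, 0.001]
wrist_force: [0.6, -0.5, 3.9]
width: 0.005
grasp_force: 1.6
```

```bash
python3 d.py; python3 - <<'E'
from h import *
import cv2
a=grab_frame('scene')[225:390,225:345]; a=cv2.convertScaleAbs(a,alpha=1.5,beta=15)
b=grab_frame('wrist')[0:400,140:500]
cv2.imwrite('pics/z2.png',np.hstack([cv2.resize(a,(436,600),interpolation=2),cv2.copyMakeBorder(cv2.resize(b,(360,400),interpolation=2),0,200,0,0,0)]))
E
```

```text
clk 7.15 pos [ 0.5084 -0.1605  0.0765] yaw -0.194 roll needed -0.03 F [ 0.6 -0.5  3.9] w 0.004849591411745127
tip in rack [-0.1035 -0.0011  0.0515]
shift units -0.113 0.145 [-0.19 -0.02 -1.87]
shift units -0.115 0.125 [-0.23 -0.02 -1.47]
```

View pics/z2.png

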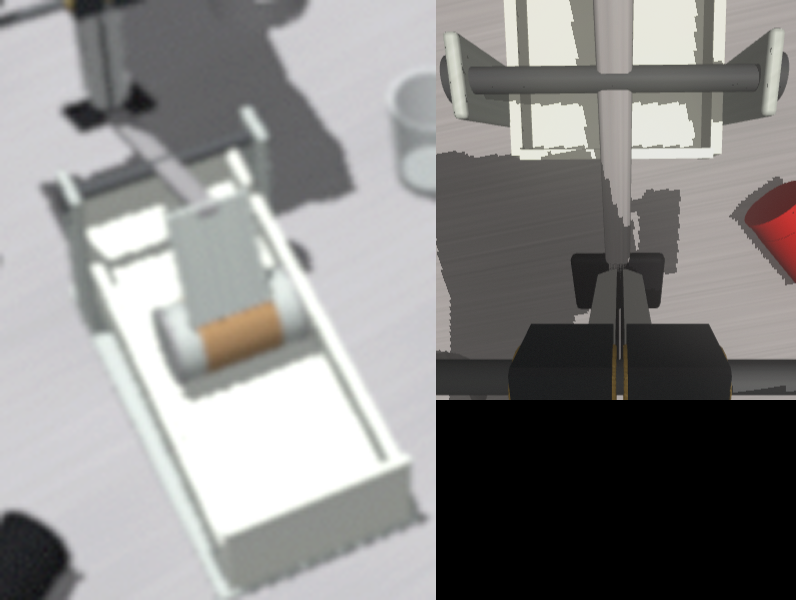

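The gate is well up now and the tin (about (235,335) in the left crop) is mostly clear of the plate. A few more millimetres, then hold.

Request:
move_arm(plan=[{"x": 0, "y": 0, "z": 0.08, "roll": 0}, {"x": 0, "y": 0, "z": 0.07, "roll": 0}, {"x": 0, "y": 0, "z": 0, "roll": 0}, {"x": 0, "y": 0, "z": 0, "roll": 0}, {"x": 0, "y": 0, "z": 0, "roll": 0}, {"x": 0, "y": 0, "z": 0, "roll": 0}, {"x": 0, "y": 0, "z": 0, "roll": 0}, {"x": 0, "y": 0, "z": 0, "roll": 0}])

```text
clock: 8.05
tool_pos: [0.5085, -0.1605, 0.0691]
tcp_rot: [-3.127, 0.305, 0.0]
wrist_force: [-0.3, 0.0, 6.9]
width: 0.006
grasp_force: 2.9
```

Request:
move_arm(plan=[{"x": 0, "y": 0, "z": 0, "roll": 0}, {"x": 0, "y": 0, "z": 0, "roll": 0}, {"x": 0, "y": 0, "z": 0, "roll": 0}, {"x": 0, "y": 0, "z": 0, "roll": 0}, {"x": 0, "y": 0, "z": 0, "roll": 0}, {"x": 0, "y": 0, "z": 0, "roll": 0}, {"x": 0, "y": 0, "z": 0, "roll": 0}, {"x": 0, "y": 0, "z": 0, "roll": 0}])

```text
clock: 8.85
tool_pos: [0.5086, -0.1605, 0.0691]
tcp_rot: [-3.127, 0.305, 0.0]
wrist_force: [0.2, 0.4, 6.5]
width: 0.003
grasp_force: 2.9
```

```bash
python3 d.py; python3 - <<'E'
from h import *
import cv2
a=grab_frame('scene')[225:390,225:345]; a=cv2.convertScaleAbs(a,alpha=1.5,beta=15)
cv2.imwrite('pics/z3.png',cv2.resize(a,(436,600),interpolation=2))
c,n=np.cos(-.191),np.sin(-.191)
W=lambda x,y,z: np.array([.6102+c*x-n*y,-.179+n*x+c*y,z])
for x in(.051,.08,.1,.189):print(x,proj('scene',W(x,0,.073-.14*x)).round())
print([(d['location'],round(d['score'],2)) for d in place_of('scene','tin_large')])
E
```

```text
clk 8.85 pos [ 0.5086 -0.1605  0.0691] yaw -0.194 roll needed -0.03 F [0.2 0.4 6.5] w 0.0032947538044299086
tip in rack [-0.1033 -0.0011  0.0441]
shift units -0.113 0.145 [-0.19 -0.02 -2.02]
shift units -0.115 0.125 [-0.23 -0.02 -1.62]
0.051 [280. 302.]
0.08 [285. 312.]
0.1 [289. 320.]
0.189 [306. 355.]
[([203.3, 340.2], 0.97), ([305.8, 353.1], 0.9), ([200.1, 291.8], 0.84), ([223.8, 387.8], 0.79), ([377.8, 306.7], 0.57)]
```

The tin is at (306,353), which matches the predicted end-stop position (306,355). I'll let the paddle up gently and retreat.

Request:
move_arm(plan=[{"x": 0, "y": 0, "z": -0.15, "roll": 0}, {"x": -0.03, "y": 0, "z": -0.25, "roll": 0}, {"x": -0.05, "y": 0, "z": -0.25, "roll": 0}, {"x": -0.05, "y": 0, "z": -0.25, "roll": 0}, {"x": -0.05, "y": 0, "z": -0.25, "roll": 0}, {"x": -0.05, "y": 0, "z": -0.25, "roll": 0}, {"x": 0, "y": 0, "z": -0.25, "roll": 0}, {"x": 0, "y": 0, "z": -0.25, "roll": 0}])

```text
clock: 9.75
tool_pos: [0.4973, -0.1583, 0.1652]
tcp_rot: [3.127, -0.305, 0.0]
wrist_force: [0.3, 0.2, 0.7]
width: 0.004
grasp_force: 0.0
```

Request:
move_arm(plan=[{"x": 0, "y": 0, "z": -0.3, "roll": 0}, {"x": 0, "y": 0, "z": -0.4, "roll": 0}, {"x": 0, "y": 0, "z": -0.4, "roll": 0}, {"x": 0, "y": 0, "z": -0.4, "roll": 0}, {"x": 0, "y": 0, "z": -0.2, "roll": 0}, {"x": 0, "y": 0, "z": 0, "roll": 0}, {"x": 0, "y": 0, "z": 0, "roll": 0}, {"x": 0, "y": 0, "z": 0, "roll": 0}])

```text
clock: 10.55
tool_pos: [0.4969, -0.1582, 0.2481]
tcp_rot: [-3.126, 0.305, 0.002]
wrist_force: [0.4, 0.5, -0.3]
width: 0.009
grasp_force: 0.0
```

```bash
python3 d.py; python3 - <<'E'
from h import *
import cv2
f=grab_frame('scene');a=f[180:400,160:400]
cv2.imwrite('pics/end.png',cv2.resize(cv2.convertScaleAbs(a,alpha=1.4,beta=15),(654,600),interpolation=2))
E
```

```text
clk 10.55 pos [ 0.4969 -0.1582  0.2481] yaw -0.194 roll needed -0.03 F [ 0.4  0.5 -0.3] w 0.009101714783425804
tip in rack [-0.1152 -0.0011  0.2231]
shift units -0.113 0.145 [ 0.05 -0.02  1.56]
shift units -0.115 0.125 [ 0.01 -0.02  1.96]
```

View pics/end.png

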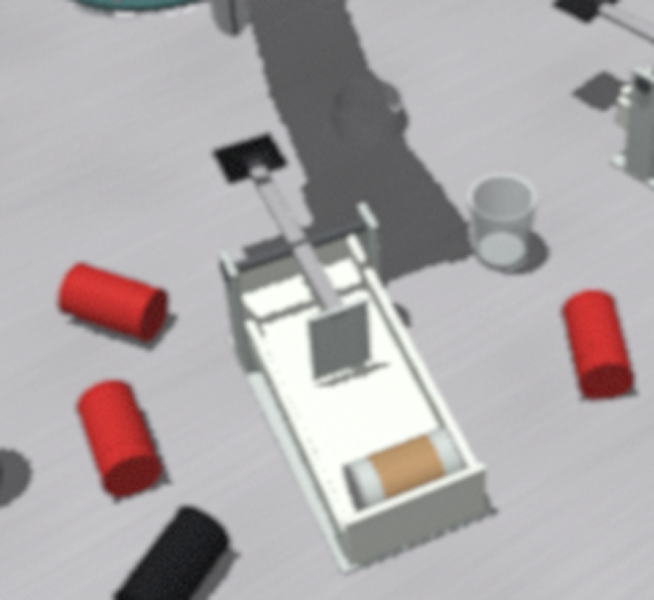

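The tin lies at the end stop (405,470), the gate is shut (340,345) and the paddle is back at rest (250,158). Nothing else has moved.

```bash
python3 -c "
from workcell import *
print(hand_in())"
```

```text
the job is handed in; nothing more can be done
None
```

The fat tin was let out of its dispenser and lies at the end stop with the gate shut again; the arm is clear, nothing else in view had moved, and I handed the job in at about 10.6 s.

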